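# Sort the cabinet shelf into its organiser trays

## Robot

A 7-joint arm with a two-finger parallel gripper is mounted at the origin on the work surface. World frame = base frame: x ahead of the robot, y to its left, z up, the work surface at z = 0. Lengths are in m, angles in rad, forces in N, time in s.
With the tool pointing down it reaches from about 0.425 to 0.8 m from the base axis. Payload 8.3 kg.
Tool frame: the origin (TCP) lies midway between the tips of the shut fingers; the grasp point (between the pads) lies 19 mm behind it (arm.hold_point_z is the distance from the TCP to the grasp point, in m); z points along the fingers, y is the line along which they close (so a half turn about z gives the same grasp; the last joint's range is limited). The gripper opens to 85 mm and grips with 20 to 120 N. Pads are 22 mm wide; open, the fingers measure 114 mm over their backs; the gripper's body (76 mm by 85 mm) begins 54 mm behind the grasp point. The pads swing forward as they close: fully open they stand 13 mm farther back than shut.
Start: joints at [-1.208, 0.383, 0.016, 1.37, -0.006, 1.388, -0.046], TCP at [0.258, 0.569, 0.231] pointing down, gripper open.
Joint ranges: [-2.95, 2.95], [-0.25, 2.06], [-1.52, 1.56], [0.18, 2.33], [-1.44, 4.58], [0.02, 2.06], [-3.01, 3.01]. Speed limits (rad/s): [2.39, 2.39, 3.01, 3.01, 3.14, 3.14, 3.14].

## Interface

Orientations are given as a unit quaternion [x, y, z, w].
In Python, from cell import arm gives the robot as it stands.
- The arm moves only by the shell command python3 -m jog 'ROWS'. ROWS is JSON, a list of rows, each a list of 3 entries, a list of its own where there are three numbers: the shift along the world's x, y, z as a fraction of full scale, then the turn, a rotation vector about the world's x, y, z as a fraction of full scale, then the closure, from -1 (fully open) to 1 (shut), so that 0 is half open. In form: [[[tx, ty, tz], [wx, wy, wz], claw], ...]. A call has 1 to 10 rows; each row is the pose to reach, as a shift and turn from the pose commanded when the call began; what a row does not reach only later rows make up. Full scale, the value 1, is 0.5 m for a shift and 60 degrees for a turn. A row lasts 1/12 s, in which the tool goes at most 41.7 mm and 7.16 degrees, less where a joint would pass 70% of its speed; a pose out of reach is approached as far as the arm can. A call with a number of a shift or a turn outside -1 to 1 is refused whole. A call with a gripper value outside its range is refused whole. The fingers move at their own pace and stop on an object; the grip force is fixed at half the most. Time passes only in rows, so rows that repeat a pose let the fingers close. It gives the time, the measured TCP pose, the force, the opening and the grip force at its end, in the units of the state.
- arm.get_obs(): the state, without advancing time (a new reading comes with each control period).
- arm.grab_frame(name): name is "scene" or "top" or "wrist"; returns (picture, depth): 420x560x3 uint8, blue, green, red; 420x560 float32, m along the optical axis (not along the pixel's ray), 0 where there is no reading.
- arm.calibration(name): a dict with "fx", "fy", "cx", "cy" (pixels), "origin" and "attitude" of the camera in the world. Camera axes: x right, y down, z forward; pixel columns grow to the right and rows downward; lengths in m; the calibration is good to about 2 mm. The wrist camera is an equidistant fisheye: a pixel r from the principal point sees the ray r / f radians off the axis. A picture is of the moment at which its call begins: read the wrist's pose just before it. calibration takes no time and is no camera call; for the wrist camera it gives the pose at the moment of the call.
- arm.close_job(): hands the job in; it is judged then, once.
Trained networks look in the newest picture that a camera, given by its name, has taken for a name from the list of things; names that differ only in an ending like _2 or _b are one class to them, and where a whole thing is asked for, a point or a joint stands for the part that bears it (a point fixed in the world has none). Each returns a list of dicts, best first, with "score" (0 to 1); they miss things now and then, are a little off and sometimes report something else, mostly with a low value. They report only what shows in the picture. A call takes as long as a camera call. They do not tell look-alikes from the thing itself.
- arm.outline_of(camera, target): "pixels" (420x560 bool, what is visible of it) and "bbox" ([left, top, right, bottom] in pixels, round what is visible of it).
- arm.place_of(camera, target): "location" ([column, row] in pixels: a listed point, or the origin of a listed thing).
The state is a dict: "time_s": time; "joint_pos": joint angles; "dq": joint speeds; "joint_efforts": joint torques, N m; "tcp_pos": TCP position; "tcp_rot": TCP orientation; "force": force on the tool from outside, world axes, zero at the start; "moment": the same for the moment, N m; "grip_width": finger opening in m; "finger_force": force on a finger pad.
Only numpy, scipy, OpenCV 4.12 (cv2) and the standard library are available. Lean on these libraries where they do the work, as an engineer would, in place of code of your own. Each camera call takes 0.05 s, during which the arm holds its last target. There are 200 camera calls.

## Task

Sort the things from the bathroom cabinet's lower shelf into their trays: both nail brushes, flat and bristles down, in the plain undivided tray; the larger pump bottle upright in the wide bay of the divided tray and the smaller one upright in its narrow bay; and the toothbrush cup upright in the round dish. Everything must rest flat on the tray floors. Set each thing down rather than dropping it, knock nothing over, and leave the blue tub and the toilet brush holder where they are.

Things in the scene. Friction and masses are not known exactly. Their poses are not given: they have to be found in the camera images.
- brush_long_c (a point): the longer nail brush: bamboo back 90 x 40 mm and 14 mm thick on white bristles 20 mm tall (block 80 x 34 mm), lying bristles down, 34 mm tall in all. The point is its centre, 17 mm above its underside; its x axis runs along its length, z up. Grip it across its 40 mm width by the bamboo back (20 to 34 mm above its underside).
- brush_short_c (a point): the shorter nail brush: bamboo back 66 x 34 mm and 14 mm thick on white bristles 20 mm tall (block 56 x 28 mm), lying bristles down, 34 mm tall in all. The point is its centre, 17 mm above its underside; its x axis runs along its length, z up. Grip it across its 34 mm width by the bamboo back (20 to 34 mm above its underside).
- pump_large_c (a point): the larger stainless pump bottle, upright: round body 52 mm across, straight up to 58 mm and with its shoulder at 64 mm, black pump head on top (86 mm tall in all; the head and spout stay within the body's outline). The point is on its axis, half-way up (43 mm above its underside); z up. It can be gripped across the body at any yaw, at half height.
- pump_small_c (a point): the smaller stainless pump bottle, upright: round body 40 mm across, straight up to 46 mm and with its shoulder at 52 mm, black pump head on top (74 mm tall in all; the head and spout stay within the body's outline). The point is on its axis, half-way up (37 mm above its underside); z up. It can be gripped across the body at any yaw, at half height.
- cup_c (a point): the white ceramic toothbrush cup, empty, upright, a straight-sided open cup 62 mm across outside, wall 4 mm, 78 mm tall. The point is on its axis, half-way up (39 mm above its underside); z up. It can be gripped across the outside at any yaw, at half height or a little above.
- plain_tray: the plain undivided rectangular wooden tray, fixed to the counter: 120 mm (its x) by 180 mm (its y) outside, inside 112 by 172 mm, floor 4 mm thick, rim 4 mm wide with its top 10 mm above the counter. Origin at the centre of its underside, at counter height. Both nail brushes fit side by side, each lying along the tray's x, 44 mm either side of the centre along its y.
- divided_tray: the rectangular wooden tray with a divider, fixed to the counter: 90 mm (its x) by 170 mm (its y) outside, floor 4 mm thick, rim and divider 4 mm wide with their tops 10 mm above the counter. Origin at the centre of its underside, at counter height. The divider runs along x at y = +11 mm of the tray's frame and leaves two bays, both 82 mm in x: the wide bay, 90 mm in y, centred at y = -36 mm, and the narrow bay, 68 mm in y, centred at y = +47 mm.
- round_dish: the round wooden dish, fixed to the counter: 100 mm across outside, 92 mm inside, floor 4 mm thick, rim top 10 mm above the counter. Origin at the centre of its underside, at counter height.
- tub_c (a point): bystander: closed blue plastic tub, 86 x 116 x 60 mm, loose; leave it alone. The point is at its centre, 29 mm above the counter; z up.
- brush_holder_c (a point): bystander: chrome toilet brush holder, 96 mm across and 122 mm tall, with the brush's handle rising to 296 mm, loose; leave it alone. The point is on its axis, 61 mm above the counter; z up.
Mind the look-alikes: they are no part of the job. What is shaped like the part that bears cup_c but green or pink is not meant.

How it is judged:
By the outcome, as a careful person would: the job done as asked, in the order asked, and still so for the second after the job is handed in, with the robot touching nothing.
It also fails if it takes over 128 s, if anything falls off the work surface, if the arm or the gripper's body presses on something with over 40 N, if the wrist force passes 120 N, or if a joint passes its speed limit or range.

## Working session

There is one attempt and no reset: what is moved stays moved. The work goes in short steps, Python scripts to look and compute and a shell command to move; the robot and the scene stay as the last step left them, time stands still between calls to the robot, and variables do not carry over. Pictures are saved under pics/ and viewed, at most 14 in all, crops included, and the job is handed in when it is done.

```bash
mkdir -p pics; cat > h.py <<'E'
import numpy as np, cv2
from cell import arm
from scipy.spatial.transform import Rotation as R
def rot(a):
    a=np.array(a,float); return a if a.shape==(3,3) else R.from_quat(a).as_matrix()
def ray(cam,c,u,v):
    return np.array([(u-c['cx'])/c['fx'],(v-c['cy'])/c['fy'],1.])
def at_z(cam,px,z):
    c=arm.calibration(cam); d=rot(c['attitude'])@ray(cam,c,*px); o=np.array(c['origin']); return o+d*(z-o[2])/d[2]
def cloud(cam,depth):
    c=arm.calibration(cam); v,u=np.mgrid[0:420,0:560]
    P=np.stack([(u-c['cx'])/c['fx']*depth,(v-c['cy'])/c['fy']*depth,depth],-1)
    return P@rot(c['attitude']).T+np.array(c['origin'])
E
python3 - <<'E'
from h import *
for n in ['scene','top']:
    p,d=arm.grab_frame(n); cv2.imwrite(f'pics/{n}0.png',p); np.save(n+'.npy',d)
    print(n,arm.calibration(n))
    W=cloud(n,d)
    for t,z in [('brush_long_c',.034),('brush_short_c',.034),('pump_large_c',.086),('pump_small_c',.074),('cup_c',.078),('plain_tray',.004),('divided_tray',.004),('round_dish',.004),('tub_c',.06),('brush_holder_c',.122)]:
        for r in arm.place_of(n,t): print(n,t,round(r['score'],2),np.round(r['location']))
        for r in arm.outline_of(n,t):
            m=r['pixels']&(d>0); Q=W[m]; zt=np.percentile(Q[:,2],95); S=Q[Q[:,2]>zt-.006]
            rc=cv2.minAreaRect((S[:,:2]*1000).astype(np.float32))
            print('   ',round(r['score'],2),r['bbox'],'ztop',zt.round(3),'rect',np.round(rc[0]),np.round(rc[1]),round(rc[2],1))
print(arm.get_obs())
E
```

```text
scene {'fx': 406.09678146113885, 'fy': 406.09678146113885, 'cx': 278.03338798999783, 'cy': 213.5265587255098, 'origin': array([1.15137006, 0.00488515, 0.93083219]), 'attitude': array([ 0.67916273,  0.65510379, -0.23200872, -0.23611216])}
scene brush_long_c 0.84 [150. 211.]
    0.78 [131.9, 195.9, 166.2, 230.8] ztop 0.035 rect [ 405. -339.] [42. 90.] 51.0
scene brush_short_c 0.75 [341. 216.]
    0.73 [329.8, 204.9, 354.1, 220.0] ztop 0.036 rect [431. 204.] [65. 36.] 66.6
scene pump_large_c 0.89 [268. 210.]
    0.78 [260.2, 198.2, 279.7, 229.5] ztop 0.085 rect [431.   7.] [15. 27.] 21.7
    0.59 [384.9, 190.3, 407.1, 218.5] ztop 0.078 rect [415. 356.] [57. 63.] 74.4
scene pump_small_c 0.84 [206. 209.]
    0.73 [202.3, 199.5, 216.5, 222.6] ztop 0.073 rect [ 422. -177.] [21. 13.] 45.6
scene cup_c 0.92 [394. 206.]
scene cup_c 0.92 [375. 178.]
scene cup_c 0.81 [435. 203.]
scene cup_c 0.81 [410. 171.]
scene cup_c 0.81 [442. 179.]
    0.92 [421.5, 185.0, 448.2, 216.5] ztop 0.079 rect [420. 471.] [60. 62.] 55.3
    0.73 [430.6, 165.7, 457.4, 192.1] ztop 0.079 rect [356. 508.] [ 58. 106.] 54.7
[... 3052 characters left out ...]
 'joint_pos': array([-1.20791687,  0.38335889,  0.01641469,  1.37013573, -0.00628885,
        1.38817809, -0.04646889]), 'dq': array([ 0.00141164,  0.00083335,  0.00061299, -0.0004095 , -0.00019715,
        0.00074905, -0.0007602 ]), 'joint_efforts': array([-5.53033544e-05, -6.27334070e+01,  8.42801537e-01, -3.72070706e+01,
        1.65783672e-02,  2.90559743e-03, -1.54048951e-05]), 'tcp_pos': array([0.25810335, 0.56919004, 0.23128891]), 'tcp_rot': array([ 2.11253288e-01,  9.77431352e-01, -1.10048535e-05, -2.45472395e-05]), 'force': array([-0.38944176, -0.37310574,  0.62532383]), 'moment': array([ 0.02333394, -0.0070113 , -0.03361802]), 'finger_force': 0.0, 'grip_width': 0.08552394703778207}
```

View pics.

View pics/scene0.png

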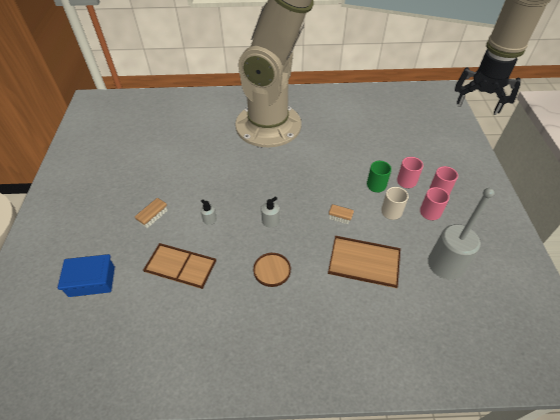

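View pics/top0.png

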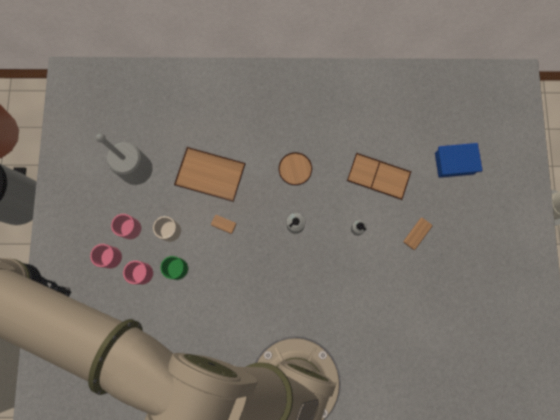

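The scene has the white cup at scene pixel (394,206), with green and pink look-alikes around it. The divided tray's divider lies towards +y, so its narrow bay is on the +y side. The brushes, pumps and trays match the networks' reports. I'll go to the short brush first.

```bash
python3 -m jog '[[[0.34,-0.736,-0.1],[0,0,-1],-1],[[0.34,-0.736,-0.1],[0,0,-1],-1],[[0.34,-0.736,-0.1],[0,0,-1],-1],[[0.34,-0.736,-0.1],[0,0,-1],-1],[[0.34,-0.736,-0.1],[0,0,-1],-1],[[0.34,-0.736,-0.1],[0,0,-1],-1],[[0.34,-0.736,-0.1],[0,0,-1],-1],[[0.34,-0.736,-0.1],[0,0,-1],-1],[[0.34,-0.736,-0.1],[0,0,-1],-1],[[0.34,-0.736,-0.1],[0,0,-1],-1]]'
python3 -m jog '[[[0,0,0],[0,0,-0.47],-1],[[0,0,0],[0,0,-0.47],-1],[[0,0,0],[0,0,-0.47],-1],[[0,0,0],[0,0,-0.47],-1],[[0,0,0],[0,0,-0.47],-1],[[0,0,0],[0,0,-0.47],-1],[[0,0,0],[0,0,-0.47],-1]]'
cat >> h.py <<'E'
def wray(c,u,v):
    x=(u-c['cx'])/c['fx']; y=(v-c['cy'])/c['fy']; r=np.hypot(x,y)+1e-12
    return np.stack([np.sin(r)*x/r,np.sin(r)*y/r,np.cos(r)],-1)
def wcloud(c,d):
    v,u=np.mgrid[0:420,0:560]; D=wray(c,u.astype(float),v.astype(float))
    return (D/D[...,2:]*d[...,None])@rot(c['attitude']).T+np.array(c['origin'])
def wrist(t,name=None,band=.006,ztop=None):
    c=arm.calibration('wrist'); o=arm.get_obs(); p,d=arm.grab_frame('wrist')
    if name: cv2.imwrite('pics/'+name,p)
    W=wcloud(c,d); q=o['tcp_rot']; y=rot(q)[:,1]
    print('tcp',o['tcp_pos'].round(4),'closing',np.degrees(np.arctan2(y[1],y[0])).round(1),'t',o['time_s'],'w',o['grip_width'],'F',o['force'].round(1))
    for tt in t:
        for r in arm.outline_of('wrist',tt):
            Q=W[r['pixels']&(d>0)]; zt=ztop or np.percentile(Q[:,2],95); S=Q[abs(Q[:,2]-zt)<band]
            if len(S)<5: continue
            rc=cv2.minAreaRect((S[:,:2]*1000).astype(np.float32))
            print(tt,round(r['score'],2),r['bbox'],'z',zt.round(3),'rect',np.round(rc[0],1),np.round(rc[1],1),round(rc[2],1))
E
python3 - <<'E'
from h import *
wrist(['brush_short_c','plain_tray','cup_c'],'w1.png')
E
```

```text
time_s: 2.93
tcp_pos: [0.4291, 0.1979, 0.1813]
tcp_rot: [0.674, 0.739, 0.0, 0.0]
force: [0.3, 0.8, 0.0]
grip_width: 0.0858
finger_force: 0.0
time_s: 3.52
tcp_pos: [0.4281, 0.2013, 0.1814]
tcp_rot: [0.831, 0.557, 0.0, -0.0]
force: [0.6, 0.4, -0.3]
grip_width: 0.0851
finger_force: 0.0
tcp [0.4281 0.2013 0.1814] closing -22.4 t 3.5167 w 0.08507812820894564 F [ 0.6  0.4 -0.3]
brush_short_c 0.59 [258.6, 160.8, 298.8, 231.2] z 0.034 rect [427.7 200.7] [64.3 34.2] 67.5
plain_tray 0.86 [329.6, 5.7, 452.9, 188.9] z 0.009 rect [578.2 246.6] [180.8 121.8] 74.1
cup_c 0.93 [144.2, 6.8, 230.8, 85.9] z 0.077 rect [411.5 353.4] [61.1 61.2] 78.4
cup_c 0.78 [18.1, 13.2, 104.8, 82.4] z 0.077 rect [292.2 425.6] [60.9 61.2] 29.4
```

View pics/w1.png

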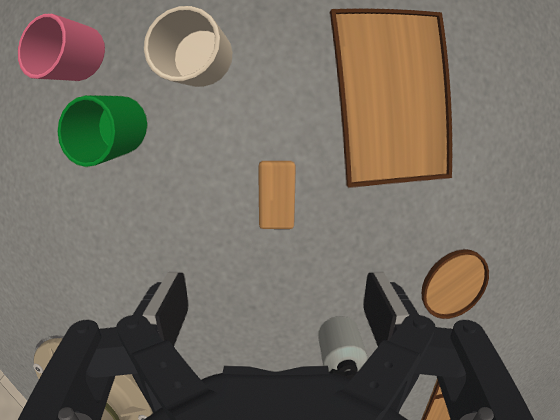

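The short brush sits at about pixel (277,195), lined up between the fingers, with the cups, plain tray and dish where expected. I'll descend and grip.

```bash
python3 -m jog '[[[0,0,-0.08],[0,0,0],-1],[[0,0,-0.16],[0,0,0],-1],[[0,0,-0.24],[0,0,0],-1],[[0,0,-0.3],[0,0,0],-1],[[0,0,-0.33],[0,0,0],-0.5],[[0,0,-0.356],[0,0,0],-0.3],[[0,0,-0.356],[0,0,0],-0.2],[[0,0,-0.356],[0,0,0],-0.1]]'
python3 -m jog '[[[0,0,0],[0,0,0],1],[[0,0,0],[0,0,0],1],[[0,0,0],[0,0,0],1],[[0,0,0],[0,0,0],1],[[0,0,0],[0,0,0],1],[[0,0,0],[0,0,0],1]]'
python3 -m jog '[[[0,0,0.03],[0,0,0],1],[[0,0,0.08],[0,0,0],1],[[0,0,0.12],[0,0,0],1],[[0,0,0.12],[0,0,0],1]]'
```

```text
time_s: 4.38
tcp_pos: [0.4278, 0.2009, 0.003]
tcp_rot: [0.832, 0.555, -0.001, 0.0]
force: [-0.2, -0.2, 1.2]
grip_width: 0.0473
finger_force: 0.0
time_s: 4.88
tcp_pos: [0.429, 0.2018, 0.0044]
tcp_rot: [0.832, 0.555, 0.001, -0.0]
force: [-0.6, -0.4, 6.8]
grip_width: 0.0331
finger_force: 60.3
time_s: 5.22
tcp_pos: [0.4305, 0.2024, 0.0672]
tcp_rot: [0.832, 0.555, 0.003, -0.0]
force: [1.1, 0.2, -0.0]
grip_width: 0.0334
finger_force: 59.7
```

```bash
python3 -m jog '[[[0.03,0.02,0.06],[0,0,0.1],1],[[0.1,0.05,0.06],[0,0,0.2],1],[[0.323,0.172,0.06],[0,0,1],1],[[0.323,0.172,0.06],[0,0,1],1],[[0.323,0.172,0.06],[0,0,1],1],[[0.323,0.172,0.06],[0,0,1],1],[[0.323,0.172,0.06],[0,0,1],1],[[0.323,0.172,0.06],[0,0,1],1],[[0.323,0.172,0.06],[0,0,1],1],[[0.323,0.172,0.06],[0,0,1],1]]'
python3 -m jog '[[[0,0,0],[0,0,0.61],1],[[0,0,0],[0,0,0.61],1],[[0,0,0],[0,0,0.61],1],[[0,0,0],[0,0,0.61],1],[[0,0,0],[0,0,0.61],1],[[0,0,0],[0,0,0.61],1],[[0,0,0],[0,0,0.61],1],[[0,0,0],[0,0,0.61],1]]'
python3 - <<'E'
from h import *
wrist(['brush_short_c','plain_tray'])
E
```

```text
time_s: 6.05
tcp_pos: [0.5894, 0.287, 0.0925]
tcp_rot: [0.441, 0.897, -0.0, -0.0]
force: [-0.2, -0.7, -0.7]
grip_width: 0.033
finger_force: 59.8
time_s: 6.72
tcp_pos: [0.5895, 0.2871, 0.0931]
tcp_rot: [0.142, 0.99, -0.0, -0.0]
force: [-0.3, -0.2, -0.8]
grip_width: 0.0328
finger_force: 59.8
tcp [0.5895 0.2871 0.0931] closing 73.7 t 6.7167 w 0.03282780259387708 F [-0.3 -0.2 -0.8]
brush_short_c 0.83 [231.4, 219.2, 318.5, 366.9] z 0.122 rect [587.8 286.8] [34.4 65.8] 74.1
plain_tray 0.63 [100.6, 137.8, 344.4, 292.3] z 0.009 rect [578.5 246.1] [181.5 121.8] 74.2
```

```bash
python3 -m jog '[[[0,0,-0.06],[0,0,0],1],[[0,0,-0.11],[0,0,0],1],[[0,0,-0.145],[0,0,0],1],[[0,0,-0.158],[0,0,0],1],[[0,0,-0.165],[0,0,0],1],[[0,0,-0.169],[0,0,0],1],[[0,0,-0.169],[0,0,0],1]]'
python3 -m jog '[[[0,0,0],[0,0,0],0.15],[[0,0,0],[0,0,0],0.1],[[0,0,0],[0,0,0],0],[[0,0,0],[0,0,0],-0.1],[[0,0,0],[0,0,0],-0.1],[[0,0,0.03],[0,0,0],-0.1],[[0,0,0.08],[0,0,0],-0.1],[[0,0,0.15],[0,0,0],-0.3],[[0,0,0.2],[0,0,0],-1],[[0,0,0.2],[0,0,0],-1]]'
python3 - <<'E'
from h import *
wrist(['brush_short_c','plain_tray'])
E
```

```text
time_s: 7.45
tcp_pos: [0.5902, 0.2875, 0.0097]
tcp_rot: [0.139, 0.99, 0.0, 0.001]
force: [0.1, -0.4, -0.5]
grip_width: 0.0332
finger_force: 59.8
time_s: 8.28
tcp_pos: [0.5929, 0.2888, 0.1159]
tcp_rot: [0.139, 0.99, 0.003, 0.004]
force: [1.0, 0.0, 1.1]
grip_width: 0.0776
finger_force: 0.0
tcp [0.5929 0.2888 0.1159] closing 74.0 t 8.2833 w 0.07760081781625376 F [1.  0.  1.1]
brush_short_c 0.62 [248.0, 173.8, 298.5, 264.9] z 0.038 rect [588.9 287.2] [34.1 66.1] 74.1
plain_tray 0.59 [416.5, 102.9, 556.8, 262.3] z 0.122 rect [591.9 442.9] [53.5 87.7] 88.9
plain_tray 0.56 [112.1, 131.9, 333.9, 273.7] z 0.009 rect [578.  246.4] [180.9 120.9] 74.2
```

```bash
python3 -m jog '[[[-0.02,-0.06,0.15],[0,0,0],-1],[[-0.2,-0.6,0.15],[0,0,-0.36],-1],[[-0.2,-0.6,0.15],[0,0,-0.36],-1],[[-0.2,-0.6,0.15],[0,0,-0.36],-1],[[-0.2,-0.6,0.15],[0,0,-0.36],-1],[[-0.2,-0.6,0.15],[0,0,-0.36],-1],[[-0.2,-0.6,0.15],[0,0,-0.36],-1],[[-0.2,-0.6,0.15],[0,0,-0.36],-1],[[-0.2,-0.6,0.15],[0,0,-0.36],-1],[[-0.2,-0.6,0.15],[0,0,-0.36],-1]]'
python3 -m jog '[[[-0.174,-0.657,0],[0,0,0],-1],[[-0.174,-0.657,0],[0,0,0],-1],[[-0.174,-0.657,0],[0,0,0],-1],[[-0.174,-0.657,0],[0,0,0],-1],[[-0.174,-0.657,0],[0,0,0],-1],[[-0.174,-0.657,0],[0,0,0],-1],[[-0.174,-0.657,0],[0,0,0],-1],[[-0.174,-0.657,0],[0,0,0],-1],[[-0.174,-0.657,0],[0,0,0],-1],[[-0.174,-0.657,0],[0,0,0],-1]]'
python3 - <<'E'
from h import *
wrist(['brush_long_c','divided_tray','pump_small_c'])
E
```

```text
time_s: 9.27
tcp_pos: [0.4881, -0.0174, 0.1833]
tcp_rot: [0.326, 0.945, -0.001, -0.001]
force: [-0.2, -0.4, 0.4]
grip_width: 0.0853
finger_force: 0.0
time_s: 10.1
tcp_pos: [0.4009, -0.3439, 0.1825]
tcp_rot: [0.325, 0.946, -0.001, -0.001]
force: [0.4, 1.2, -0.5]
grip_width: 0.0853
finger_force: 0.0
tcp [ 0.4009 -0.3439  0.1825] closing 52.1 t 10.1 w 0.0852538792977617 F [ 0.4  1.2 -0.5]
divided_tray 0.9 [358.7, 198.9, 493.8, 296.9] z 0.009 rect [ 572.6 -244.9] [171.1  91.9] 70.3
pump_small_c 0.67 [398.9, 90.4, 456.7, 130.8] z 0.073 rect [ 415.6 -182.6] [27.9 17. ] 58.5
```

```bash
python3 - <<'E'
from h import *
wrist(['brush_long_c'],'w2.png')
E
```

```text
tcp [ 0.4036 -0.3394  0.1829] closing 52.6 t 10.3 w 0.08537411878587157 F [-0.2  0.4 -1.1]
brush_long_c 0.67 [249.8, 150.6, 289.8, 244.1] z 0.034 rect [ 400.5 -344. ] [40.2 88.8] 52.2
```

View pics/w2.png

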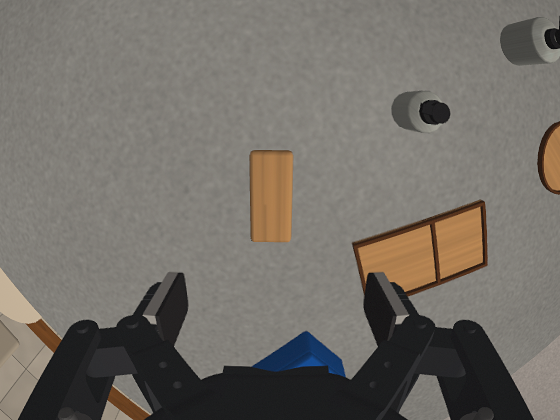

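The long brush is at pixel (270,196), about 3 mm off the finger mid-line. I'll correct for that and go down.

```bash
python3 -m jog '[[[-0.004,-0.006,-0.08],[0,0,0],-1],[[-0.004,-0.006,-0.16],[0,0,0],-1],[[-0.004,-0.006,-0.24],[0,0,0],-1],[[-0.004,-0.006,-0.3],[0,0,0],-0.8],[[-0.004,-0.006,-0.33],[0,0,0],-0.5],[[-0.004,-0.006,-0.361],[0,0,0],-0.4],[[-0.004,-0.006,-0.361],[0,0,0],-0.3],[[-0.004,-0.006,-0.361],[0,0,0],-0.2]]'
python3 -m jog '[[[0,0,0],[0,0,0],1],[[0,0,0],[0,0,0],1],[[0,0,0],[0,0,0],1],[[0,0,0],[0,0,0],1],[[0,0,0],[0,0,0],1],[[0,0,0],[0,0,0],1]]'
python3 -m jog '[[[0,0,0.03],[0,0,0],1],[[0,0,0.08],[0,0,0],1],[[0,0,0.15],[0,0,0],1],[[0,0,0.24],[0,0,0],1],[[0,0,0.24],[0,0,0],1]]'
```

```text
time_s: 11.07
tcp_pos: [0.4007, -0.3433, 0.003]
tcp_rot: [0.322, 0.947, 0.0, -0.001]
force: [0.6, -0.7, 0.1]
grip_width: 0.0513
finger_force: 0.0
time_s: 11.57
tcp_pos: [0.4016, -0.3447, 0.0045]
tcp_rot: [0.322, 0.947, -0.0, 0.001]
force: [-1.0, 1.2, 6.4]
grip_width: 0.039
finger_force: 61.2
time_s: 11.98
tcp_pos: [0.4033, -0.3472, 0.1307]
tcp_rot: [0.323, 0.947, -0.001, 0.005]
force: [0.5, -1.0, 0.3]
grip_width: 0.039
finger_force: 60.6
```

```bash
python3 -m jog '[[[0.02,0.06,0],[0,0,0.05],1],[[0.17,0.6,0],[0,0,0.362],1],[[0.17,0.6,0],[0,0,0.362],1],[[0.17,0.6,0],[0,0,0.362],1],[[0.17,0.6,0],[0,0,0.362],1],[[0.17,0.6,0],[0,0,0.362],1],[[0.17,0.6,0],[0,0,0.362],1],[[0.17,0.6,0],[0,0,0.362],1],[[0.17,0.6,0],[0,0,0.362],1]]'
python3 -m jog '[[[0.162,0.501,0],[0,0,0],1],[[0.162,0.501,0],[0,0,0],1],[[0.162,0.501,0],[0,0,0],1],[[0.162,0.501,0],[0,0,0],1],[[0.162,0.501,0],[0,0,0],1],[[0.162,0.501,0],[0,0,0],1],[[0.162,0.501,0],[0,0,0],1],[[0.162,0.501,-0.06],[0,0,0],1],[[0.162,0.501,-0.06],[0,0,0],1],[[0.162,0.501,-0.06],[0,0,0],1]]'
python3 - <<'E'
from h import *
wrist(['brush_long_c','brush_short_c','plain_tray'])
E
```

```text
time_s: 12.73
tcp_pos: [0.4871, -0.0363, 0.1235]
tcp_rot: [0.133, 0.991, 0.001, 0.0]
force: [-0.6, -0.6, -0.4]
grip_width: 0.0394
finger_force: 60.6
time_s: 13.57
tcp_pos: [0.5653, 0.2048, 0.0918]
tcp_rot: [0.138, 0.99, -0.001, -0.002]
force: [0.1, 0.7, -0.6]
grip_width: 0.0393
finger_force: 60.6
tcp [0.5653 0.2048 0.0918] closing 74.1 t 13.5667 w 0.039261989288858885 F [ 0.1  0.7 -0.6]
brush_long_c 0.56 [224.6, 197.5, 326.1, 373.6] z 0.121 rect [560.6 205.5] [40.1 82.1] 74.3
brush_short_c 0.71 [363.5, 182.4, 426.5, 282.9] z 0.038 rect [588.4 286.3] [33.7 65.2] 73.5
plain_tray 0.94 [210.6, 139.7, 451.2, 294.4] z 0.009 rect [578.3 246.8] [181.1 121.2] 74.1
```

```bash
python3 -m jog '[[[0,0,-0.06],[0,0,0],1],[[0,0,-0.11],[0,0,0],1],[[0,0,-0.145],[0,0,0],1],[[0,0,-0.158],[0,0,0],1],[[0,0,-0.166],[0,0,0],1],[[0,0,-0.171],[0,0,0],1],[[0,0,-0.171],[0,0,0],1],[[0,0,-0.171],[0,0,0],1]]'
python3 -m jog '[[[0,0,0],[0,0,0],0.05],[[0,0,0],[0,0,0],0],[[0,0,0],[0,0,0],-0.1],[[0,0,0],[0,0,0],-0.25],[[0,0,0],[0,0,0],-0.25],[[0,0,0.03],[0,0,0],-0.25],[[0,0,0.08],[0,0,0],-0.25],[[0,0,0.15],[0,0,0],-0.4],[[0,0,0.22],[0,0,0],-1],[[0,0,0.22],[0,0,0],-1]]'
python3 - <<'E'
from h import *
wrist(['brush_long_c','brush_short_c','plain_tray'],'w3.png')
E
```

```text
time_s: 14.43
tcp_pos: [0.5676, 0.2065, 0.0092]
tcp_rot: [0.138, 0.99, 0.001, 0.001]
force: [-0.1, -0.2, -1.1]
grip_width: 0.039
finger_force: 60.7
time_s: 15.27
tcp_pos: [0.5706, 0.2075, 0.1257]
tcp_rot: [0.138, 0.99, 0.003, 0.005]
force: [1.0, 0.5, 0.8]
grip_width: 0.0816
finger_force: 0.0
tcp [0.5706 0.2075 0.1257] closing 74.1 t 15.2667 w 0.08158644584365271 F [1.  0.5 0.8]
brush_long_c 0.95 [245.7, 155.4, 299.6, 267.6] z 0.038 rect [566.5 206. ] [40.3 89.1] 74.0
brush_short_c 0.94 [349.7, 168.4, 404.8, 253.9] z 0.038 rect [588.3 286.7] [33.8 65.2] 74.0
plain_tray 0.7 [210.9, 128.1, 426.0, 270.2] z 0.009 rect [578.3 246.9] [180.9 120.8] 74.2
```

View pics/w3.png

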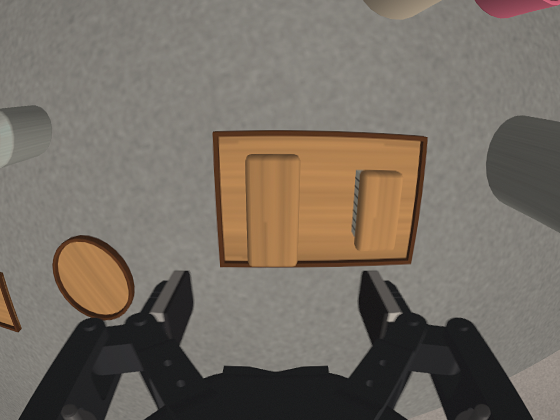

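Both brushes lie flat in the plain tray, at pixels (272,210) and (379,210). Next is the large pump.

```bash
python3 -m jog '[[[-0.274,-0.403,0.145],[0,0,0],-1],[[-0.274,-0.403,0.145],[0,0,0],-1],[[-0.274,-0.403,0.145],[0,0,0],-1],[[-0.274,-0.403,0.145],[0,0,0],-1],[[-0.274,-0.403,0.145],[0,0,0],-1],[[-0.274,-0.403,0.145],[0,0,0],-1],[[-0.274,-0.403,0.145],[0,0,0],-1],[[-0.274,-0.403,0.145],[0,0,0],-1],[[-0.274,-0.403,0.145],[0,0,0],-1],[[-0.274,-0.403,0.145],[0,0,0],-1]]'
cat >> h.py <<'E'
from scipy.optimize import least_squares
def body(t,zlo,zhi,R0,near):
    c=arm.calibration('wrist'); o=arm.get_obs(); p,d=arm.grab_frame('wrist'); W=wcloud(c,d)
    Q=W[(W[...,2]>zlo)&(W[...,2]<zhi)&(np.hypot(W[...,0]-near[0],W[...,1]-near[1])<R0+.02)][:,:2]
    s=least_squares(lambda q:np.hypot(*(Q-q).T)-R0,near,loss='soft_l1',f_scale=.001)
    print(t,'n',len(Q),'xy',s.x.round(4),'res',np.abs(s.fun).mean().round(4),'tcp',o['tcp_pos'].round(4))
E
python3 - <<'E'
from h import *
wrist(['pump_large_c','pump_small_c','divided_tray'],'w4.png')
body('large',.01,.055,.026,[.428,.004])
body('small',.01,.043,.020,[.416,-.182])
E
```

```text
time_s: 16.3
tcp_pos: [0.4295, 0.0059, 0.1892]
tcp_rot: [0.137, 0.991, -0.0, -0.001]
force: [0.4, -0.6, 0.3]
grip_width: 0.0853
finger_force: 0.0
tcp [0.4295 0.0059 0.1892] closing 74.2 t 16.3 w 0.08532728905466719 F [ 0.4 -0.6  0.3]
pump_large_c 0.73 [241.6, 163.5, 298.3, 233.8] z 0.085 rect [425.1   5.3] [17.9 33.2] 30.4
pump_small_c 0.82 [79.2, 209.9, 136.0, 255.6] z 0.073 rect [ 416.8 -181.3] [25.4 19.5] 65.3
divided_tray 0.77 [72.3, 298.8, 189.2, 365.7] z 0.009 rect [ 568.1 -242.9] [171.2  81.6] 69.8
large n 426 xy [ 0.4291 -0.0015] res 0.0001 tcp [0.4297 0.0056 0.1896]
small n 556 xy [ 0.4183 -0.1789] res 0.0004 tcp [0.4297 0.0054 0.1897]
```

View pics/w4.png

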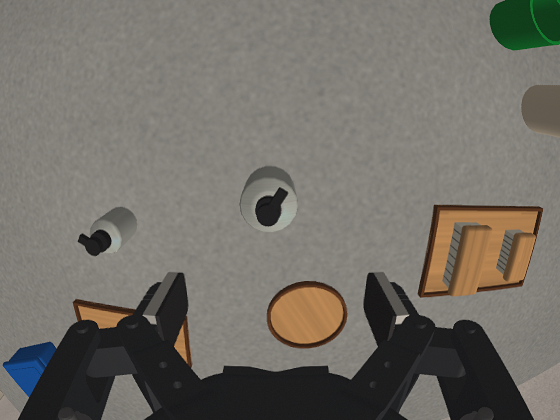

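The large pump is at pixel (269,200), about 5 mm towards −y of the finger mid-line.

```bash
python3 -m jog '[[[0,-0.009,-0.07],[0,0,0],-1],[[0,-0.009,-0.14],[0,0,0],-1],[[0,-0.009,-0.2],[0,0,0],-1],[[0,-0.009,-0.25],[0,0,0],-1],[[0,-0.009,-0.29],[0,0,0],-1],[[0,-0.009,-0.32],[0,0,0],-0.8],[[0,-0.009,-0.34],[0,0,0],-0.6],[[0,-0.009,-0.34],[0,0,0],-0.5],[[0,-0.009,-0.34],[0,0,0],-0.45]]'
python3 -m jog '[[[0,0,0],[0,0,0],-0.35],[[0,0,0],[0,0,0],1],[[0,0,0],[0,0,0],1],[[0,0,0],[0,0,0],1],[[0,0,0],[0,0,0],1],[[0,0,0],[0,0,0],1]]'
python3 -m jog '[[[0,0,0.03],[0,0,0],1],[[0,0,0.08],[0,0,0],1],[[0,0,0.15],[0,0,0],1],[[0,0,0.22],[0,0,0],1],[[0,0,0.22],[0,0,0],1]]'
python3 - <<'E'
from h import *
wrist(['divided_tray'],'w5.png')
E
```

```text
time_s: 17.35
tcp_pos: [0.4296, 0.0002, 0.0203]
tcp_rot: [0.138, 0.99, -0.0, -0.0]
force: [0.7, 0.6, -0.3]
grip_width: 0.0621
finger_force: 0.0
time_s: 17.85
tcp_pos: [0.4307, 0.0002, 0.0217]
tcp_rot: [0.138, 0.99, 0.0, 0.001]
force: [-1.0, -0.7, 5.4]
grip_width: 0.0502
finger_force: 62.8
time_s: 18.27
tcp_pos: [0.4335, 0.0004, 0.1371]
tcp_rot: [0.138, 0.99, 0.002, 0.005]
force: [1.9, -0.2, -1.9]
grip_width: 0.0505
finger_force: 63.4
tcp [4.335e-01 4.000e-04 1.371e-01] closing 74.1 t 18.2667 w 0.050467034018442276 F [ 1.9 -0.2 -1.9]
divided_tray 0.62 [55.4, 318.6, 180.5, 392.5] z 0.009 rect [ 569.4 -248.3] [170.4  84.4] 63.2
```

```bash
python3 -m jog '[[[0.02,-0.04,0],[0,0,0],1],[[0.07,-0.14,0],[0,0,0],1],[[0.262,-0.558,0],[0,0,0],1],[[0.262,-0.558,0],[0,0,0],1],[[0.262,-0.558,0],[0,0,0],1],[[0.262,-0.558,0],[0,0,0],1],[[0.262,-0.558,0],[0,0,0],1],[[0.262,-0.558,0],[0,0,0],1],[[0.262,-0.558,0],[0,0,0],1],[[0.262,-0.558,0],[0,0,0],1]]'
python3 -m jog '[[[0,0,-0.1],[0,0,0],1],[[0,0,-0.13],[0,0,0],1],[[0,0,-0.13],[0,0,0],1],[[0,0,-0.13],[0,0,0],1]]'
python3 - <<'E'
from h import *
wrist(['divided_tray','pump_large_c'],'w6.png')
E
```

```text
time_s: 19.2
tcp_pos: [0.559, -0.2814, 0.1274]
tcp_rot: [0.14, 0.99, -0.001, -0.002]
force: [0.4, 1.2, -2.6]
grip_width: 0.0499
finger_force: 63.3
time_s: 19.53
tcp_pos: [0.5591, -0.2767, 0.0634]
tcp_rot: [0.137, 0.991, 0.001, -0.002]
force: [0.1, 0.1, -2.3]
grip_width: 0.0504
finger_force: 63.3
tcp [ 0.5591 -0.2767  0.0634] closing 74.2 t 19.5333 w 0.050355397420529906 F [ 0.1  0.1 -2.3]
divided_tray 0.69 [201.8, 169.3, 451.0, 301.3] z 0.009 rect [ 572.6 -244.8] [171.1  90.7] 70.2
pump_large_c 0.58 [216.6, 216.8, 338.9, 371.9] z 0.127 rect [ 551.8 -270. ] [14.6 29.9] 29.0
```

View pics/w6.png

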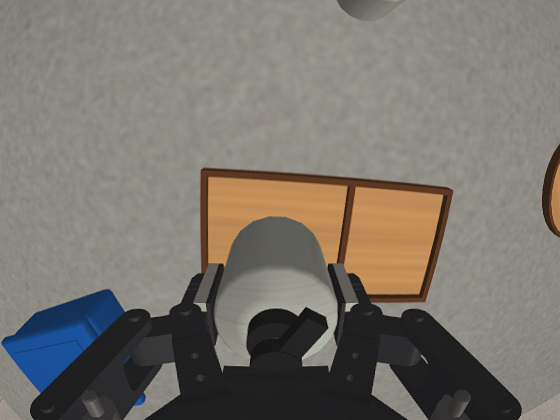

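The bottle is upright over the wide bay, with its lower edge near pixel (277,218) and the divider at column 347. I'll lower it.

```bash
python3 -m jog '[[[0,0,-0.04],[0,0,0],1],[[0,0,-0.06],[0,0,0],1],[[0,0,-0.07],[0,0,0],1],[[0,0,-0.076],[0,0,0],1],[[0,0,-0.08],[0,0,0],1],[[0,0,-0.081],[0,0,0],1],[[0,0,-0.081],[0,0,0],1]]'
python3 -m jog '[[[0,0,0],[0,0,0],-0.2],[[0,0,0],[0,0,0],-0.3],[[0,0,0],[0,0,0],-0.4],[[0,0,0],[0,0,0],-0.6],[[0,0,0],[0,0,0],-0.7],[[0,0,0.04],[0,0,0],-0.7],[[0,0,0.1],[0,0,0],-0.8],[[0,0,0.18],[0,0,0],-1],[[0,0,0.26],[0,0,0],-1],[[0,0,0.3],[0,0,0],-1]]'
python3 - <<'E'
from h import *
wrist(['divided_tray','pump_large_c'])
body('large',.015,.058,.026,[.560,-.278])
E
```

```text
time_s: 20.27
tcp_pos: [0.5609, -0.279, 0.0258]
tcp_rot: [0.138, 0.99, -0.0, 0.0]
force: [-2.9, 2.8, 2.3]
grip_width: 0.0501
finger_force: 63.9
time_s: 21.1
tcp_pos: [0.5621, -0.28, 0.1803]
tcp_rot: [0.138, 0.99, -0.001, 0.003]
force: [0.5, -0.9, -0.2]
grip_width: 0.0856
finger_force: 0.0
tcp [ 0.5621 -0.28    0.1803] closing 74.1 t 21.1 w 0.08560733132484094 F [ 0.5 -0.9 -0.2]
divided_tray 0.88 [226.7, 143.6, 400.9, 238.5] z 0.009 rect [ 573.1 -245.1] [170.9  91.1] 70.3
pump_large_c 0.66 [246.7, 163.4, 307.1, 233.5] z 0.089 rect [ 553.6 -275. ] [17.8 33.2] 54.2
large n 456 xy [ 0.56   -0.2795] res 0.0001 tcp [ 0.5618 -0.2796  0.1774]
```

```bash
python3 -m jog '[[[-0.285,0.199,0.01],[0,0,0],-1],[[-0.285,0.199,0.01],[0,0,0],-1],[[-0.285,0.199,0.01],[0,0,0],-1],[[-0.285,0.199,0.01],[0,0,0],-1],[[-0.285,0.199,0.01],[0,0,0],-1],[[-0.285,0.199,0.01],[0,0,0],-1],[[-0.285,0.199,0.01],[0,0,0],-1],[[-0.285,0.199,0.01],[0,0,0],-1]]'
python3 - <<'E'
from h import *
body('small',.01,.043,.020,[.418,-.180])
E
```

```text
time_s: 21.97
tcp_pos: [0.4188, -0.1798, 0.1795]
tcp_rot: [0.138, 0.99, -0.0, -0.0]
force: [0.0, -0.4, 0.3]
grip_width: 0.0853
finger_force: 0.0
small n 281 xy [ 0.4181 -0.1785] res 0.0002 tcp [ 0.4188 -0.1798  0.1795]
```

```bash
python3 -m jog '[[[0,0.002,-0.07],[0,0,0],-1],[[0,0.002,-0.14],[0,0,0],-1],[[0,0.002,-0.2],[0,0,0],-1],[[0,0.002,-0.25],[0,0,0],-1],[[0,0.002,-0.29],[0,0,0],-1],[[0,0.002,-0.32],[0,0,0],-0.8],[[0,0.002,-0.339],[0,0,0],-0.5],[[0,0.002,-0.339],[0,0,0],-0.3],[[0,0.002,-0.339],[0,0,0],-0.2]]'
python3 -m jog '[[[0,0,0],[0,0,0],-0.1],[[0,0,0],[0,0,0],1],[[0,0,0],[0,0,0],1],[[0,0,0],[0,0,0],1],[[0,0,0],[0,0,0],1],[[0,0,0],[0,0,0],1],[[0,0,0],[0,0,0],1]]'
python3 -m jog '[[[0,0,0.03],[0,0,0],1],[[0,0,0.08],[0,0,0],1],[[0,0,0.15],[0,0,0],1],[[0,0,0.2],[0,0,0],1],[[0,0,0.2],[0,0,0],1]]'
```

```text
time_s: 22.77
tcp_pos: [0.4182, -0.1789, 0.01]
tcp_rot: [0.138, 0.99, -0.0, -0.001]
force: [1.0, 0.8, -0.7]
grip_width: 0.0512
finger_force: 0.0
time_s: 23.35
tcp_pos: [0.4192, -0.1788, 0.0115]
tcp_rot: [0.138, 0.99, -0.0, 0.001]
force: [-0.7, -0.8, 6.8]
grip_width: 0.0385
finger_force: 60.7
time_s: 23.77
tcp_pos: [0.4211, -0.1794, 0.1155]
tcp_rot: [0.138, 0.99, -0.0, 0.004]
force: [1.0, -1.2, -1.2]
grip_width: 0.0388
finger_force: 60.7
```

```bash
python3 -m jog '[[[0.05,-0.005,0],[0,0,0],1],[[0.12,-0.012,0],[0,0,0],1],[[0.2,-0.025,0],[0,0,0],1],[[0.28,-0.035,0],[0,0,0],1],[[0.343,-0.039,0],[0,0,0],1],[[0.343,-0.039,0],[0,0,0],1],[[0.343,-0.039,0],[0,0,0],1],[[0.343,-0.039,-0.07],[0,0,0],1],[[0.343,-0.039,-0.11],[0,0,0],1],[[0.343,-0.039,-0.11],[0,0,0],1]]'
python3 - <<'E'
from h import *
wrist(['divided_tray','pump_small_c'],'w7.png')
E
```

```text
time_s: 24.6
tcp_pos: [0.5853, -0.1966, 0.0504]
tcp_rot: [0.138, 0.99, 0.001, -0.004]
force: [-0.7, 1.3, -2.1]
grip_width: 0.0382
finger_force: 60.6
tcp [ 0.5853 -0.1966  0.0504] closing 74.1 t 24.6 w 0.038245249019098045 F [-0.7  1.3 -2.1]
divided_tray 0.87 [79.1, 169.9, 341.0, 305.1] z 0.009 rect [ 573.  -245.4] [170.9  91.1] 70.4
pump_small_c 0.81 [228.0, 234.3, 324.4, 370.8] z 0.112 rect [ 579.6 -199.8] [26.5 13.4] 61.2
```

View pics/w7.png

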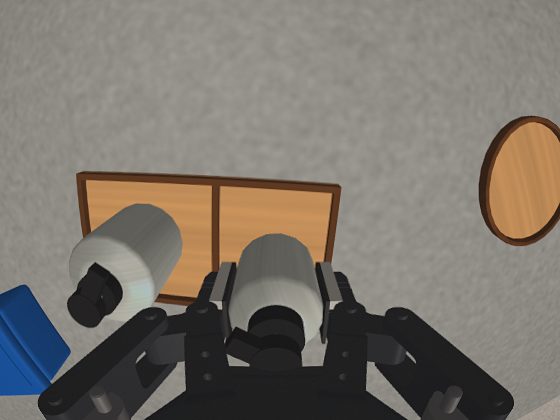

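The small pump hangs upright over the narrow bay, between the divider at column 216 and the rim at column 336. The large pump stands in the wide bay. I'll lower the small one.

```bash
python3 -m jog '[[[0,0,-0.03],[0,0,0],1],[[0,0,-0.055],[0,0,0],1],[[0,0,-0.068],[0,0,0],1],[[0,0,-0.076],[0,0,0],1],[[0,0,-0.08],[0,0,0],1],[[0,0,-0.081],[0,0,0],1],[[0,0,-0.081],[0,0,0],1]]'
python3 -m jog '[[[0,0,0],[0,0,0],0.05],[[0,0,0],[0,0,0],0],[[0,0,0],[0,0,0],-0.1],[[0,0,0],[0,0,0],-0.2],[[0,0,0],[0,0,0],-0.25],[[0,0,0.04],[0,0,0],-0.25],[[0,0,0.1],[0,0,0],-0.25],[[0,0,0.18],[0,0,0],-0.25],[[0,0,0.26],[0,0,0],-1],[[0,0,0.32],[0,0,0],-1]]'
python3 - <<'E'
from h import *
wrist(['divided_tray','pump_small_c','pump_large_c'])
body('small',.015,.047,.020,[.589,-.198])
E
```

```text
time_s: 25.33
tcp_pos: [0.5898, -0.1979, 0.0156]
tcp_rot: [0.138, 0.99, 0.0, 0.0]
force: [-1.5, 1.6, 2.3]
grip_width: 0.0388
finger_force: 61.0
time_s: 26.17
tcp_pos: [0.5901, -0.1983, 0.1783]
tcp_rot: [0.138, 0.99, -0.0, 0.001]
force: [1.4, -0.4, 0.4]
grip_width: 0.0755
finger_force: 0.0
tcp [ 0.5901 -0.1983  0.1783] closing 74.1 t 26.1667 w 0.07554232094803726 F [ 1.4 -0.4  0.4]
divided_tray 0.83 [147.4, 137.9, 316.1, 236.8] z 0.01 rect [ 573.  -245.2] [170.7  91.1] 70.4
pump_small_c 0.94 [256.2, 170.8, 298.7, 222.4] z 0.077 rect [ 585.5 -202. ] [27.  17.7] 53.5
pump_large_c 0.73 [149.5, 160.1, 219.0, 227.9] z 0.089 rect [ 556.2 -272.8] [17.3 33.2] 31.4
small n 292 xy [ 0.5887 -0.1983] res 0.0001 tcp [ 0.5901 -0.198   0.1758]
```

```bash
python3 -m jog '[[[-0.18,0.56,0.03],[0,0,0.77],-1],[[-0.18,0.56,0.03],[0,0,0.77],-1],[[-0.18,0.56,0.03],[0,0,0.77],-1],[[-0.18,0.56,0.03],[0,0,0.77],-1],[[-0.18,0.56,0.03],[0,0,0.77],-1],[[-0.18,0.56,0.03],[0,0,0.77],-1],[[-0.18,0.56,0.03],[0,0,0.77],-1],[[-0.18,0.56,0.03],[0,0,0.77],-1],[[-0.18,0.56,0.03],[0,0,0.77],-1]]'
python3 -m jog '[[[-0.176,0.543,0],[0,0,0],-1],[[-0.176,0.543,0],[0,0,0],-1],[[-0.176,0.543,0],[0,0,0],-1],[[-0.176,0.543,0],[0,0,0],-1],[[-0.176,0.543,0],[0,0,0],-1],[[-0.176,0.543,0],[0,0,0],-1],[[-0.176,0.543,0],[0,0,0],-1],[[-0.176,0.543,0],[0,0,0],-1],[[-0.176,0.543,0],[0,0,0],-1]]'
python3 - <<'E'
from h import *
wrist(['cup_c','round_dish'],'w8.png')
E
```

```text
time_s: 27.17
tcp_pos: [0.4979, 0.0857, 0.1883]
tcp_rot: [-0.265, 0.964, 0.0, -0.001]
force: [0.8, -0.4, 0.0]
grip_width: 0.0851
finger_force: 0.0
time_s: 27.92
tcp_pos: [0.4107, 0.3544, 0.188]
tcp_rot: [-0.263, 0.965, -0.001, -0.001]
force: [0.4, -1.1, 0.1]
grip_width: 0.0853
finger_force: 0.0
tcp [0.4107 0.3544 0.188 ] closing 120.5 t 27.9167 w 0.08528512987618135 F [ 0.4 -1.1  0.1]
cup_c 0.97 [279.3, 43.8, 355.1, 117.0] z 0.077 rect [304.2 329.3] [60.5 60.9] 16.7
cup_c 0.96 [409.4, 179.2, 486.5, 259.8] z 0.077 rect [336.2 514.9] [61.4 60.9] 64.8
cup_c 0.79 [236.1, 159.7, 314.2, 247.2] z 0.077 rect [410.5 353.8] [61.3 60.6] 63.7
cup_c 0.76 [365.5, 97.9, 449.8, 172.9] z 0.077 rect [291.6 425.9] [60.6 61.6] 14.5
cup_c 0.67 [335.6, 219.5, 403.2, 300.7] z 0.077 rect [415.  462.5] [53.5 60.7] 51.2
round_dish 0.88 [0.0, 154.4, 15.1, 214.2] z 0.009 rect [583.6  34.7] [82.7 26.1] 14.1
```

View pics/w8.png

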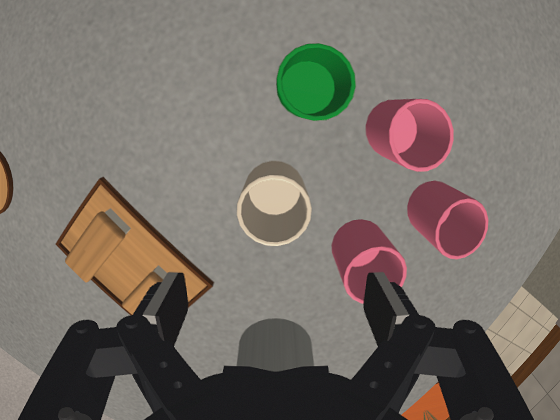

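The white cup is centred between the fingers at pixel (274,205). The nearest pink cup, at pixel (370,262), is clear of the right finger.

```bash
python3 -m jog '[[[-0.001,0,-0.07],[0,0,0],-1],[[-0.001,0,-0.14],[0,0,0],-1],[[-0.001,0,-0.2],[0,0,0],-1],[[-0.001,0,-0.25],[0,0,0],-1],[[-0.001,0,-0.29],[0,0,0],-1],[[-0.001,0,-0.32],[0,0,0],-1],[[-0.001,0,-0.335],[0,0,0],-0.9],[[-0.001,0,-0.335],[0,0,0],-0.7],[[-0.001,0,-0.335],[0,0,0],-0.65]]'
python3 -m jog '[[[0,0,0],[0,0,0],-0.55],[[0,0,0],[0,0,0],1],[[0,0,0],[0,0,0],1],[[0,0,0],[0,0,0],1],[[0,0,0],[0,0,0],1],[[0,0,0],[0,0,0],1]]'
python3 -m jog '[[[0,0,0.03],[0,0,0],1],[[0,0,0.08],[0,0,0],1],[[0,0,0.15],[0,0,0],1],[[0,0,0.22],[0,0,0],1],[[0,0,0.22],[0,0,0],1]]'
```

```text
time_s: 28.82
tcp_pos: [0.412, 0.3528, 0.0226]
tcp_rot: [-0.261, 0.965, -0.0, 0.0]
force: [0.1, 0.9, -0.0]
grip_width: 0.0702
finger_force: 0.0
time_s: 29.32
tcp_pos: [0.4123, 0.354, 0.0241]
tcp_rot: [-0.261, 0.965, 0.0, 0.001]
force: [-0.7, -2.6, 5.6]
grip_width: 0.0605
finger_force: 62.5
time_s: 29.73
tcp_pos: [0.4142, 0.3566, 0.1405]
tcp_rot: [-0.262, 0.965, 0.003, 0.005]
force: [0.8, 1.2, -1.9]
grip_width: 0.0602
finger_force: 63.5
```

```bash
python3 -m jog '[[[0.02,-0.04,0],[0,0,0],1],[[0.07,-0.14,0],[0,0,0],1],[[0.371,-0.71,0],[0,0,0],1],[[0.371,-0.71,0],[0,0,0],1],[[0.371,-0.71,0],[0,0,0],1],[[0.371,-0.71,0],[0,0,0],1],[[0.371,-0.71,0],[0,0,0],1],[[0.371,-0.71,0],[0,0,0],1],[[0.371,-0.71,0],[0,0,0],1],[[0.371,-0.71,0],[0,0,0],1]]'
python3 -m jog '[[[0.0,-0.0,-0.05],[0,0,0],1],[[0,0,-0.1],[0,0,0],1],[[0,0,-0.1],[0,0,0],1],[[0,0,-0.1],[0,0,0],1],[[0,0,-0.1],[0,0,0],1]]'
python3 - <<'E'
from h import *
wrist(['cup_c','round_dish'],'w9.png')
# dish rim fit: rim top points
c=arm.calibration('wrist'); p,d=arm.grab_frame('wrist'); W=wcloud(c,d)
Q=W[(abs(W[...,2]-.0097)<.0015)&(np.hypot(W[...,0]-.5965,W[...,1]+.0015)<.062)][:,:2]
s=least_squares(lambda q:np.hypot(*(Q-q).T)-.048,[.5965,-.0015],loss='soft_l1',f_scale=.001); print('dish',len(Q),s.x.round(4),np.abs(s.fun).mean().round(4))
E
```

```text
time_s: 30.57
tcp_pos: [0.5958, -0.0003, 0.1329]
tcp_rot: [-0.262, 0.965, -0.0, 0.001]
force: [1.4, 1.4, -3.4]
grip_width: 0.0607
finger_force: 63.3
time_s: 30.98
tcp_pos: [0.5956, 0.0023, 0.0836]
tcp_rot: [-0.262, 0.965, -0.0, 0.001]
force: [0.1, -0.1, -1.8]
grip_width: 0.0606
finger_force: 63.8
tcp [0.5956 0.0023 0.0836] closing 120.4 t 30.9833 w 0.06055452281939828 F [ 0.1 -0.1 -1.8]
cup_c 0.61 [192.3, 206.0, 359.3, 376.4] z 0.136 rect [588.5  -1.7] [48.5 58.2] 28.6
round_dish 0.64 [203.0, 151.6, 338.4, 256.0] z 0.009 rect [583.6  -9.4] [72.1 98. ] 35.0
dish 1219 [ 0.595  -0.0013] 0.001
```

View pics/w9.png

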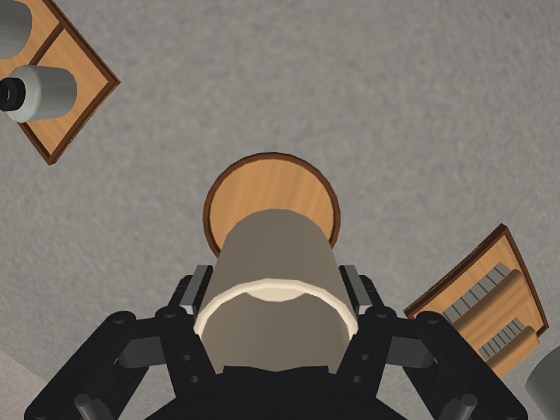

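The cup hangs upright over the dish, which is centred near pixel (272,215). I'll lower it.

```bash
python3 -m jog '[[[-0.003,0,-0.05],[0,0,0],1],[[-0.003,0,-0.08],[0,0,0],1],[[-0.003,0,-0.095],[0,0,0],1],[[-0.003,0,-0.103],[0,0,0],1],[[-0.003,0,-0.107],[0,0,0],1],[[-0.003,0,-0.109],[0,0,0],1],[[-0.003,0,-0.109],[0,0,0],1]]'
python3 -m jog '[[[0,0,0],[0,0,0],-0.45],[[0,0,0],[0,0,0],-0.55],[[0,0,0],[0,0,0],-0.65],[[0,0,0],[0,0,0],-0.8],[[0,0,0],[0,0,0],-0.9],[[0,0,0.04],[0,0,0],-0.9],[[0,0,0.1],[0,0,0],-1],[[0,0,0.18],[0,0,0],-1],[[0,0,0.26],[0,0,0],-1],[[0,0,0.34],[0,0,0],-1]]'
python3 -m jog '[[[-0.2,0.3,0.1],[0,0,0],-1],[[-0.2,0.3,0.1],[0,0,0],-1],[[-0.2,0.3,0.1],[0,0,0],-1],[[-0.2,0.3,0.1],[0,0,0],-1],[[-0.2,0.3,0.1],[0,0,0],-1],[[-0.2,0.3,0.1],[0,0,0],-1],[[-0.2,0.3,0.1],[0,0,0],-1]]'
python3 - <<'E'
from h import *
wrist(['cup_c','round_dish'])
p,d=arm.grab_frame('scene'); cv2.imwrite('pics/s1.png',cv2.resize(p[90:350,30:530],None,fx=1.6,fy=1.6))
W=cloud('scene',d)
for t in ['tub_c','brush_holder_c','cup_c','pump_large_c','pump_small_c','brush_long_c','brush_short_c']:
    for r in arm.outline_of('scene',t):
        Q=W[r['pixels']&(d>0)]; zt=np.percentile(Q[:,2],95); S=Q[Q[:,2]>zt-.006]
        rc=cv2.minAreaRect((S[:,:2]*1000).astype(np.float32)); print(t,round(r['score'],2),'z',zt.round(3),np.round(rc[0]),np.round(rc[1]))
E
```

```text
time_s: 31.77
tcp_pos: [0.5943, 0.0015, 0.0286]
tcp_rot: [-0.262, 0.965, -0.0, 0.001]
force: [-0.8, 0.4, -3.3]
grip_width: 0.0604
finger_force: 63.8
time_s: 32.6
tcp_pos: [0.5932, 0.0014, 0.1997]
tcp_rot: [-0.261, 0.965, -0.0, -0.0]
force: [0.1, 0.5, -0.3]
grip_width: 0.0852
finger_force: 0.0
time_s: 33.18
tcp_pos: [0.4933, 0.1528, 0.2485]
tcp_rot: [-0.263, 0.965, 0.0, 0.001]
force: [0.4, -0.3, -1.4]
grip_width: 0.0856
finger_force: 0.0
tcp [0.4933 0.1528 0.2485] closing 120.5 t 33.1833 w 0.08557209015979819 F [ 0.4 -0.3 -1.4]
cup_c 0.88 [86.5, 165.9, 153.9, 229.7] z 0.081 rect [593.2   2. ] [59.5 62.3] 66.6
cup_c 0.73 [444.7, 104.6, 512.4, 155.4] z 0.077 rect [304.4 328. ] [61.  61.3] 51.9
cup_c 0.62 [465.1, 225.9, 523.0, 285.1] z 0.077 rect [417.5 465.6] [61.8 61.2] 84.5
cup_c 0.59 [513.3, 195.8, 560.0, 252.4] z 0.076 rect [342.1 510.3] [61.8 46.4] 58.5
round_dish 0.6 [102.0, 147.6, 168.5, 223.8] z 0.01 rect [586.2   3.8] [99.3 80.6] 59.0
tub_c 0.94 z 0.06 [ 615. -464.] [ 87. 116.]
brush_holder_c 0.67 z 0.257 [599. 462.] [15. 15.]
cup_c 0.91 z 0.082 [597.   5.] [60. 61.]
cup_c 0.79 z 0.078 [422. 470.] [60. 62.]
cup_c 0.74 z 0.079 [340. 519.] [59. 63.]
cup_c 0.64 z 0.078 [296. 429.] [61. 58.]
cup_c 0.63 z 0.078 [309. 333.] [58. 62.]
cup_c 0.6 z 0.011 [580. 251.] [180. 123.]
pump_large_c 0.83 z 0.089 [ 557. -271.] [18. 33.]
pump_large_c 0.7 z 0.011 [ 575. -241.] [172.  92.]
pump_large_c 0.54 z 0.06 [ 615. -464.] [ 87. 116.]
pump_small_c 0.63 z 0.078 [ 591. -197.] [23. 16.]
brush_long_c 0.67 z 0.04 [570. 209.] [40. 92.]
brush_long_c 0.3 z 0.078 [ 588. -195.] [26. 18.]
brush_short_c 0.84 z 0.04 [592. 290.] [34. 65.]
```

View pics/s1.png

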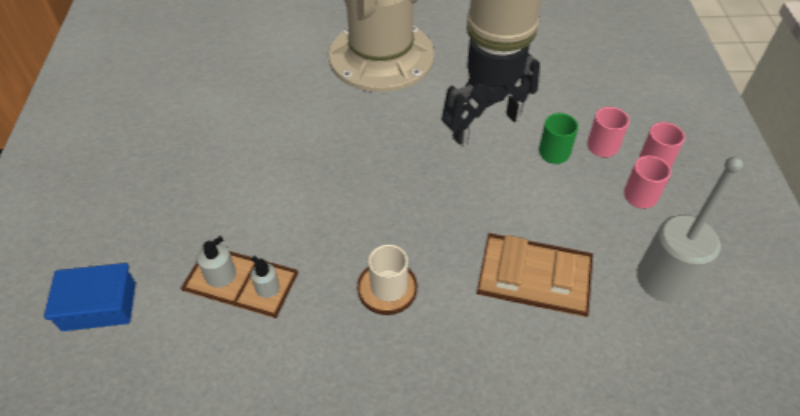

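All five things are in place: the cup at crop pixel (388,272), the pumps at (215,265) and (263,278), and the brushes at (512,262) and (564,270). The tub and brush holder have not moved, and the arm is clear.

```bash
python3 -m jog '[[[0,0,0],[0,0,0],-1],[[0,0,0],[0,0,0],-1]]' && python3 -c "
from cell import arm
print(arm.close_job())"
```

```text
time_s: 33.9
tcp_pos: [0.4936, 0.1515, 0.2477]
tcp_rot: [-0.262, 0.965, -0.0, -0.0]
force: [-0.3, -0.0, -0.7]
grip_width: 0.0856
finger_force: 0.0
the job is handed in; nothing more can be done
None
```

The job is handed in: both brushes, both pumps and the white cup are resting flat in their trays, placed in the order asked by 34 s on the robot's clock, with the tub and brush holder unmoved.

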